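# Close the hook tub with the cover from the drying rack

## Task

Lift the larger cover, the white one with the red grip, up and off its peg on the sloping plywood rack and put it on the blue tub, so that it is fully seated on the rim and level. Lower it on while holding it, do not drop it, then let go; leave the tub upright, the smaller grey cover on its peg, and the reel and the pirks where they are.

Things in the scene. Friction and masses are not known exactly. Their poses are not given: they have to be found in the camera images.
- cover: Larger cover, loose, 100 g: white disc 108 mm across, z 6 to 11 mm; plug below it 86 mm across, z 0 to 6 mm, fits into the tub; red grip bar on top, 32 mm (x) by 16 mm (y), z 11 to 40 mm. Origin: centre of the plug's underside; z out of its top. Hangs on a peg by the wire loop at its +x, plug flat on the sloping rack: z leans 35 degrees from vertical towards the robot, x points up the slope.
- cover_grip (a point): Point in the middle of the red grip of the larger cover, 27 mm above the cover's origin on its axis.
- small_cover: Smaller cover, loose, to be left: grey disc 84 mm across with a black grip, otherwise like the larger one (same grip, loop and heights; plug 64 mm across). Hangs on the other peg, 144 mm to the side of the larger one. Origin: centre of its plug's underside; axes as for the larger cover.
- rack: Plywood rack, fixed: board 310 mm wide (y), 190 mm long, sloping 35 degrees, rising along +x (away from the robot). Origin: on the table under the board's middle, whose face is 75 mm above. Two steel pegs 7 mm thick at y = +72 and -72 mm stand 25 mm out of the board; they lean 15 degrees up the slope from its normal (20 degrees from vertical, towards the robot).
- peg0_tip (a point): Centre of the round tip of the rack's peg at the rack's y = +72 mm.
- peg1_tip (a point): Centre of the round tip of the rack's peg at the rack's y = -72 mm.
- tub: The blue round open tub, loose, about 450 g, standing on the table: 100 mm outer and 92 mm inner diameter, 60 mm high. Origin: centre of its underside; z up. With the larger cover seated, the cover's origin is 54 mm above the tub's origin.
- tub_rim (a point): Centre of the tub's mouth, level with the top of its rim.
- reel: Bystander: red plastic reel, loose, 72 mm across, 54 mm high with its handle. Origin: centre of its underside.
- pirk_a: Bystander: chrome pirk (metal lure), loose, about 85 mm long along its x, 16 mm wide, 10 mm thick, lying on the table. Origin: under its middle.
- pirk_b: Bystander: a second chrome pirk like the first.
- cover_loop (a point): Centre of the larger cover's steel hanging loop, at x = 64 mm, z = 8.5 mm of the cover: hole 20 mm across, wire 4 mm thick, lying flat like the disc. At the start a peg passes through it, bearing on the loop's upper (+x) inside.
Mind the look-alikes: they are no part of the job. Leave any orange or turquoise look-alike of the tub alone.

How it is judged:
By the outcome, as a careful person would: the job done as asked, in the order asked, and still so for the second after the job is handed in, with the robot touching nothing.
It also fails if it takes over 38 s, if anything falls off the work surface, if the arm or the gripper's body presses on something with over 40 N, if the wrist force passes 120 N, or if a joint passes its speed limit or range.

## Robot

A 6-joint arm with a two-finger parallel gripper is mounted at the origin on the work surface. World frame = base frame: x ahead of the robot, y to its left, z up, the work surface at z = 0. Lengths are in mm, angles in rad, forces in N, time in s.
With the tool pointing down it reaches from about 350 to 775 mm from the base axis. Payload 7.3 kg.
Tool frame: the origin (TCP) lies at the very end of the fingers, on their centre line; the grasp point (between the pads) lies 19 mm behind it; z points along the fingers, y is the line along which they close (so a half turn about z gives the same grasp; the last joint's range is limited). The gripper opens to 92 mm and grips with 3 to 60 N. Pads are 19 mm wide; open, the fingers measure 130 mm over their backs; the gripper's body (75 mm by 190 mm) begins 47 mm behind the grasp point.
Start: joints at [-1.261, 0.342, 1.524, -0, 1.275, -0.146], TCP at [231.119, -471.412, 226.741] pointing down, gripper open.
Joint ranges: [-2.53, 2.53], [-0.77, 2.02], [0.04, 2.7], [-1, 4.14], [0.28, 2.66], [-3.11, 3.11]. Speed limits (rad/s): [2.57, 2.57, 3.14, 3.14, 3.14, 3.14].

## Interface

Orientations are given as [roll, pitch, yaw] about the fixed x, y, z axes, in that order (R = Rz(yaw) Ry(pitch) Rx(roll)).
In Python, from plant import bot gives the robot as it stands.
- The arm moves only by the tool apply_moves, never from a script. Its argument "motion" is text: rows parted by semicolons, each of 4 numbers parted by spaces: the shift along the tool's x, y, z in m, then the turn about the tool's z in degrees. A call has 1 to 8 rows; each row shifts and turns the commanded pose from where the row before left it, along the tool's axes as they then stand; what a row does not reach is not made up. A row lasts 1/8 s, in which the tool goes at most 62.5 mm and 10.7 degrees, less where a joint would pass 70% of its speed; a pose out of reach is approached as far as the arm can. A call with a gripper value outside its range is refused whole. "fingers" is the opening, from -1 (shut) to 1 (fully open), set as the call begins (left out, the last holds). The fingers move at their own pace and stop on an object; the grip force is fixed at half the most. Time passes only in rows, so rows that do not move let the fingers close. It gives the time, the measured TCP pose, the force, the opening and the grip force at its end, in the units of the state.
- bot.get_obs(): the state, without advancing time (a new reading comes with each control period).
- bot.capture(name): name is "scene" or "top"; returns a dict with "img" (480x640x3 uint8, blue, green, red), "range_z" (480x640 float32, mm along the optical axis (not along the pixel's ray), 0 where there is no reading), "fx", "fy", "cx", "cy" (pixels), "world_from_camera" (4x4, takes a point from camera to world coordinates). Camera axes: x right, y down, z forward; pixel columns grow to the right and rows downward; lengths in mm; the calibration is good to about 2 mm. A picture is of the moment at which its call begins.
- bot.close_job(): hands the job in; it is judged then, once.
Trained networks look in a picture, given as the dict that the camera call returned (one of the last four; its "shot" number tells which), for a name from the list of things; names that differ only in an ending like _2 or _b are one class to them, and where a whole thing is asked for, a point or a joint stands for the part that bears it (a point fixed in the world has none). Each returns a list of dicts, best first, with "p" (0 to 1); they miss things now and then, are a little off and sometimes report something else, mostly with a low value. They report only what shows in the picture. A call takes as long as a camera call. They do not tell look-alikes from the thing itself.
- bot.cut_out(picture, thing): "pixels" (480x640 bool, what is visible of it) and "point" ([column, row] in pixels, amid what is visible of it).
The state is a dict: "time": time; "joint_positions": joint angles; "dq": joint speeds; "tau": joint torques, N m; "tool_pos": TCP position; "tcp_rot": TCP orientation; "contact_force": force on the tool from outside, world axes, zero at the start; "moment": the same for the moment, N m; "grip_width": finger opening in mm; "finger_force": force on a finger pad.
Only numpy, scipy, OpenCV 4.12 (cv2) and the standard library are available. Lean on these libraries where they do the work, as an engineer would, in place of code of your own. Each camera call takes 0.05 s, during which the arm holds its last target. There are 200 camera calls.

## Working session

There is one attempt and no reset: what is moved stays moved. The work goes in short steps, Python scripts to look and compute and a tool call to move; the robot and the scene stay as the last step left them, time stands still between calls to the robot, and variables do not carry over. Pictures are saved under pics/ and viewed, at most 10 in all, crops included, and the job is handed in when it is done.

Besides the shell and the picture viewer there is one more tool, called in YAML: its name, and indented under it one key for each argument. apply_moves: Moves the arm, as the interface text tells. Its arguments: {"type":"object","properties":{"motion":{"type":"string"},"fingers":{"type":"number"}},"required":["motion"]}

```bash
mkdir -p pics; cat > h.py <<'E'
import numpy as np,cv2
from plant import bot
def pts(c,m):
    v,u=np.nonzero(m&(c["range_z"]>0)); z=c["range_z"][v,u]
    P=np.c_[(u-c["cx"])*z/c["fx"],(v-c["cy"])*z/c["fy"],z,np.ones(len(z))]
    return (P@np.array(c["world_from_camera"]).T)[:,:3]
E
python3 - <<'E'
from h import *
np.set_printoptions(precision=1,suppress=True)
o=bot.get_obs();print(o["time"],o["tool_pos"],o["tcp_rot"],o["grip_width"])
for n in("scene","top"):
    c=bot.capture(n);cv2.imwrite(f"pics/{n}0.png",c["img"])
    print(n,np.array(c["world_from_camera"])[:3,3])
    for t in("cover","small_cover","tub","reel","pirk_a","rack","cover_grip","cover_loop","peg0_tip","peg1_tip"):
        for r in bot.cut_out(c,t)[:3]:
            if r["p"]<.2: continue
            p=pts(c,r["pixels"])
            print(t,round(r["p"],2),np.round(r["point"]),len(p),*( [np.median(p,0),p.min(0),p.max(0)] if len(p) else []))
E
```

```text
0.0 [ 231.  -471.   226.1] [-3.1 -0.   0.5] 91.72679186700421
scene [1263.2   -7.8 1042.7]
cover 0.94 [370. 287.] 889 [568.2  15.8  81.4] [518.4 -36.3  39.3] [626.   70.2 114.1]
small_cover 0.65 [437. 283.] 716 [561.  157.4  80.9] [461.3 119.1  -4.4] [618.9 200.3 123.9]
small_cover 0.52 [462. 239.] 146 [392.1 231.5   8.3] [350.4 216.5  -1.7] [422.5 246.2  14.8]
tub 0.78 [221. 243.] 1904 [ 423.3 -322.3   26.4] [ 362.8 -391.8   -3.3] [ 487.3 -269.6   64.8]
tub 0.74 [397. 240.] 1874 [395.9  77.8  26.2] [331.3  26.9  -4.9] [462.3 134.1  63.3]
tub 0.7 [277. 216.] 1722 [ 336.6 -203.1   27.8] [ 247.1 -256.3   -5.4] [ 404.5 -151.9   63.6]
reel 0.96 [178. 292.] 1076 [ 575.6 -395.3   36. ] [ 506.3 -452.5   -5.5] [ 603.9 -364.2   55.4]
pirk_a 0.67 [462. 245.] 164 [392.1 231.7   8.1] [343.6 216.5  -6.3] [422.5 249.   14.8]
pirk_a 0.46 [354. 255.] 127 [433.2 -17.9   7.6] [390.9 -26.1  -4.1] [457.  -10.3  14.4]
rack 0.92 [408. 318.] 9769 [634.2  97.1  13.6] [498.8 -68.4  -3.9] [680.6 274.4 132.2]
rack 0.2 [439. 285.] 641 [560.9 157.7  82.6] [481.2 120.2  -2.3] [618.9 200.3 123.9]
cover_grip 0.85 [
[... 1221 characters left out ...]
[560.   16.7  77.2] [514.2 -35.2  29.2] [610.9  72.9 109. ]
rack 0.55 [252. 213.] 8902 [603.8  98.9  93.1] [492.9 -68.4  -3.1] [706.9 289.6 134.4]
rack 0.33 [369. 263.] 1704 [ 514.  -167.5    8.5] [ 461.3 -221.8   -1.2] [ 571.4 -114.7   66.8]
cover_grip 0.63 [288. 236.] 1723 [559.7  16.   77. ] [517.9 -35.2  34.1] [606.3  72.9 107.4]
cover_loop 0.83 [288. 237.] 1749 [559.4  15.5  76.8] [514.2 -37.3  28.2] [613.5  72.2 109. ]
peg0_tip 0.91 [254. 214.] 8569 [603.9  97.   93.2] [491.5 -68.4  -3.1] [706.9 269.5 134.4]
peg1_tip 0.59 [254. 215.] 8848 [602.9  98.3  92.7] [492.9 -70.7  -3.5] [706.  276.2 134.4]
peg1_tip 0.21 [305. 306.] 207 [417.5 -17.1  11.1] [368.  -25.8  -1. ] [450.2  -9.   16.1]
```

View pics/top0.png

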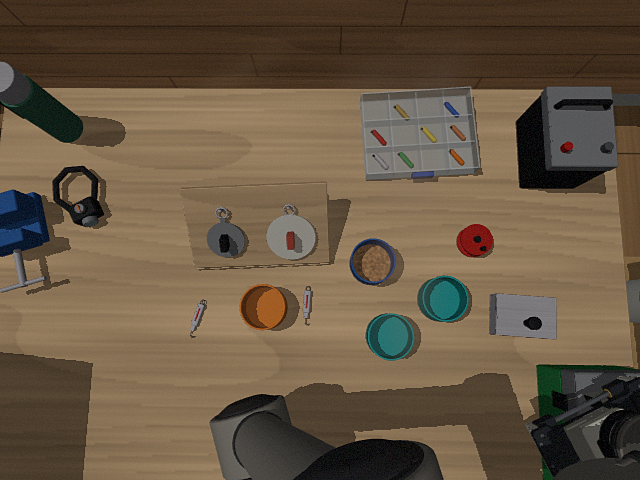

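View pics/scene0.png

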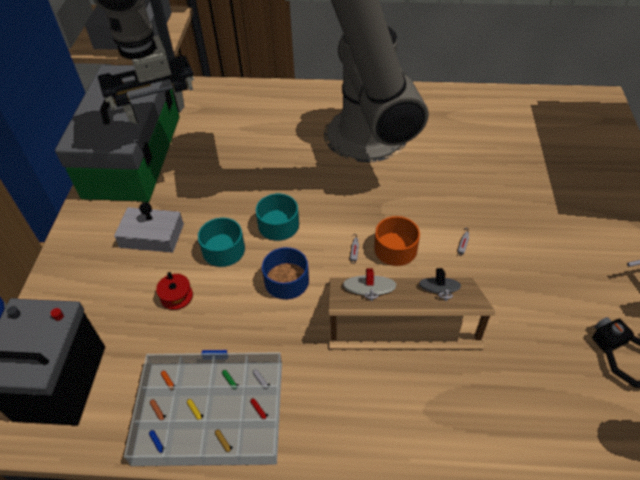

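The top view shows the blue tub with cork in it at pixel (373,263). The other tubs, orange (263,307) and turquoise (444,298) and (390,336), are look-alikes. The white cover is at (291,238) with its loop uphill at (289,210), and the grey cover at (225,241). Next I'll fit the cover and the tub precisely.

```bash
cat > m.py <<'E'
from h import *
from scipy.optimize import least_squares
from scipy.spatial.transform import Rotation as Ro
np.set_printoptions(precision=2,suppress=True)
def circ(q):
    return least_squares(lambda s:np.hypot(*(q-s[:2]).T)-s[2],[*q.mean(0),45],loss="soft_l1").x
def fit_tub(c,m):
    p=pts(c,m); p=p[(p[:,2]>56)&(p[:,2]<68)]; return circ(p[:,:2]),np.median(p[:,2])
def fit_disc(c,box):
    hsv=cv2.cvtColor(c["img"],cv2.COLOR_BGR2HSV); w=np.zeros((480,640),np.uint8)
    x0,x1,y0,y1=box; w[y0:y1,x0:x1]=255
    white=(w>0)&(hsv[...,1]<40)&(hsv[...,2]>120); red=(w>0)&(hsv[...,1]>130)&((hsv[...,0]<8)|(hsv[...,0]>172))
    n,l,s,_=cv2.connectedComponentsWithStats(white.astype(np.uint8)); white=l==1+np.argmax(s[1:,4])
    return white,red
E
python3 - <<'E'
from m import *
o=bot.get_obs();R=Ro.from_euler("xyz",o["tcp_rot"]).as_matrix();print(o["tcp_rot"],o["tool_pos"]);print(R)
for n,b,tb in(("top",(262,320,200,262),(345,400,235,290)),("scene",(335,402,262,305),(260,312,245,300))):
    c=bot.capture(n)
    w,r=fit_disc(c,b); P=pts(c,w); 
    for _ in range(4):
        m=P.mean(0); nn=np.linalg.svd(P-m)[2][2]; nn*=np.sign(nn[2]); d=(P-m)@nn; P=P[abs(d)<3]
    yaw=np.arctan2(-nn[1],-nn[0]); 
    h=cv2.convexHull(np.c_[np.nonzero(w)][:,::-1].astype(np.int32))
    ex=np.array([0,0,1])-nn*nn[2]; ex/=np.linalg.norm(ex); ey=np.cross(nn,ex)
    q=np.c_[(P-m)@ex,(P-m)@ey]
    hq=cv2.convexHull(q.astype(np.float32))[:,0]
    s=least_squares(lambda s:np.hypot(*(hq-s).T)-53,[0,0],loss="soft_l1").x
    cen=m+ex*s[0]+ey*s[1]
    print(n,len(P),"normal",nn,"lean",np.degrees(np.arccos(nn[2])),"yaw",np.degrees(yaw),"disc top c",cen,"origin",cen-11*nn,"hull r",np.hypot(*(hq-s).T).round())
    g=pts(c,r); gq=(g-cen); gc=np.c_[gq@ex,gq@ey,gq@nn]; k=gc[:,2]>24; t=gc[k]
    print(" grip top in disc frame",len(t),np.median(t,0),t.min(0),t.max(0))
    v,u=np.nonzero(r&(True)); 
    if k.sum()>8: print(" grip rect",cv2.minAreaRect(gc[k][:,:2].astype(np.float32)))
    m2=np.zeros((480,640),bool);m2[tb[2]:tb[3],tb[0]:tb[1]]=1
    print(" tub",fit_tub(c,m2))
    # inner contents height
    p=pts(c,m2);tc=fit_tub(c,m2)[0];k=np.hypot(*(p[:,:2]-tc[:2]).T)<30;print(" contents z",np.percentile(p[k,2],[50,98]))
    rk=max(bot.cut_out(c,"rack"),key=lambda a:a["p"]);p=pts(c,rk["pixels"]);p=p[(p[:,2]>15)]
    print(" rack rect",cv2.minAreaRect(p[:,:2].astype(np.float32)))
E
```

```text
[ 3.14 -0.    0.46] [ 231.15 -471.38  226.73]
[[ 0.9   0.44  0.  ]
 [ 0.44 -0.9  -0.  ]
 [ 0.    0.   -1.  ]]
top 1330 normal [-0.57 -0.03  0.82] lean 34.95003652791661 yaw 3.245263181818941 disc top c [558.74  16.62  72.38] origin [565.03  16.98  63.37] hull r [59. 54. 53. 53. 53. 53. 53. 53. 53. 52. 52. 53. 52. 52. 53. 53. 54. 53.
 53. 53. 53. 54. 53. 54. 53. 54. 53. 53. 53. 52. 52. 52. 52. 53. 53. 52.
 53. 54.]
 grip top in disc frame 90 [ 1.93 -0.54 28.82] [-12.84  -7.81  24.2 ] [16.42  6.94 31.86]
 grip rect ((1.9644403457641602, 0.22357559204101562), (14.806986808776855, 29.072324752807617), 86.58027648925781)
 tub (array([ 510.87, -164.25,   47.68]), np.float64(61.0112352347528))
 contents z [ 7.71 11.09]
 rack rect ((582.80078125, 90.052490234375), (164.04660034179688, 310.3404235839844), 2.782991886138916)
scene 533 normal [-0.57 -0.02  0.82] lean 34.94752409629489 yaw 2.479333379915011 disc top c [562.43  17.73  70.79] origin [568.73  18.01  61.77] hull r [56. 52. 53. 53. 53. 54. 52. 51. 51. 52. 52. 52. 53. 51. 50. 53. 54. 55.
 52. 50. 50. 50. 50. 51. 51. 53. 53.]
 grip top in disc frame 45 [ 8.66 -1.04 28.25] [-20.22  -7.84  24.06] [15.39  6.49 30.39]
 grip rect ((-2.2394256591796875, -0.15219402313232422), (14.152490615844727, 35.78062438964844), 87.9677963256836)
 tub (array([ 514.78, -164.27,   47.82]), np.float64(58.58902587162652))
 contents z [4.95 9.67]
 rack rect ((586.6737670898438, 89.3966293334961), (162.95460510253906, 308.5887145996094), 3.0115342140197754)
```

apply_moves:
  motion: "0 0 0 7.8; 0 0 0 7.8; 0 0 0 7.8; 0 0 0 0"
  fingers: 0.1

```text
time: 1.8
tool_pos: [231.1, -471.4, 226.7]
tcp_rot: [3.141, -0.0, 0.049]
contact_force: [0.0, -0.1, -0.0]
grip_width: 56.5
finger_force: 0.0
```

```bash
cat > go.py <<'E'
from m import *
import sys
def rel(x,y,z):
    o=bot.get_obs();R=Ro.from_euler("xyz",o["tcp_rot"]).as_matrix()
    print("t",round(o["time"],2),"tcp",o["tool_pos"],"yaw",np.degrees(o["tcp_rot"]),"grip",round(o["grip_width"],1),o["finger_force"],"F",o["contact_force"])
    print("tool shift mm",R.T@(np.array([x,y,z])-o["tool_pos"]))
if __name__=="__main__": rel(*map(float,sys.argv[1:4]))
E
python3 go.py 549.2 16.5 150
```

```text
t 1.8 tcp [ 231.11 -471.42  226.73] yaw [179.99  -0.     2.78] grip 56.5 0.0 F [ 0.05 -0.06 -0.03]
tool shift mm [ 341.42 -471.89   76.69]
```

apply_moves:
  motion: "0.025 -0.035 0 0; 0.033 -0.045 0 0; 0.033 -0.045 0 0; 0.033 -0.045 0 0; 0.033 -0.045 0 0; 0.033 -0.045 0 0; 0.033 -0.045 0 0; 0.033 -0.045 0 0"

```text
time: 2.8
tool_pos: [471.1, -108.1, 226.9]
tcp_rot: [3.141, -0.001, 0.051]
contact_force: [1.2, -0.3, 0.5]
grip_width: 50.6
finger_force: 0.0
```

```bash
python3 go.py 549.2 16.5 150
```

```text
t 2.8 tcp [ 471.12 -108.05  226.95] yaw [179.97  -0.03   2.91] grip 50.6 0.0 F [ 1.23 -0.32  0.48]
tool shift mm [  84.25 -120.46   76.94]
```

apply_moves:
  motion: "0.03 -0.042 0 0; 0.03 -0.042 0.02 0; 0.02 -0.03 0.025 0; 0.005 -0.007 0.03 0; 0 0 0 0; 0 0 0 0"

```text
time: 3.55
tool_pos: [549.8, 14.7, 152.8]
tcp_rot: [3.141, -0.001, 0.048]
contact_force: [0.0, -0.0, 0.8]
grip_width: 50.3
finger_force: 0.0
```

```bash
python3 go.py 549.2 16.5 72; python3 - <<'E'
from h import *
c=bot.capture("scene");cv2.imwrite("pics/s1.png",cv2.resize(c["img"][200:330,290:490],None,fx=4,fy=4))
E
```

```text
t 3.55 tcp [549.82  14.68 152.79] yaw [179.98  -0.07   2.76] grip 50.3 0.0 F [ 0.03 -0.04  0.81]
tool shift mm [-0.64 -1.88 80.79]
```

View pics/s1.png

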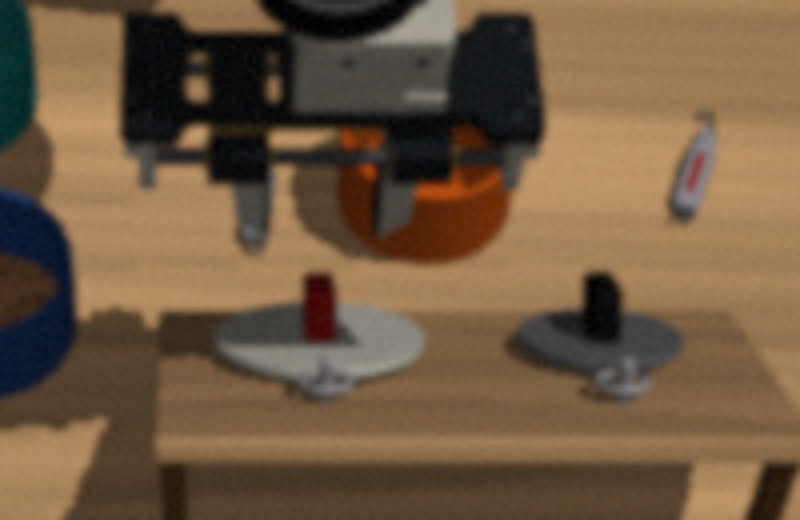

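In this crop the fingers straddle the red grip at (318,300), with even gaps and clear of the grey cover. Lowering onto it now.

apply_moves:
  motion: "0 -0.002 0.02 0; 0 0 0.02 0; 0 0 0.02 0; 0 0 0.012 0; 0 0 0.007 0; 0 0 0 0; 0 0 0 0"

```text
time: 4.47
tool_pos: [549.8, 17.1, 73.4]
tcp_rot: [3.141, -0.001, 0.047]
contact_force: [0.5, 0.3, 0.3]
grip_width: 50.7
finger_force: 0.0
```

```bash
python3 go.py 549.2 16.5 72
```

```text
t 4.47 tcp [549.83  17.09  73.41] yaw [179.98  -0.08   2.72] grip 50.7 0.0 F [0.53 0.32 0.34]
tool shift mm [-0.66  0.56  1.41]
```

No contact, so I'm closing.

apply_moves:
  motion: "0 0 0 0; 0 0 0 0; 0 0 0 0; 0 0 0 0; 0 0 0 0; 0 0 0 0; 0 0 0 0; 0 0 0 0"
  fingers: -1

```text
time: 5.48
tool_pos: [549.4, 17.2, 72.7]
tcp_rot: [3.142, -0.0, 0.047]
contact_force: [0.4, 0.6, 2.0]
grip_width: 15.8
finger_force: 30.0
```

apply_moves:
  motion: "0.0025 0 -0.004 0; 0 0 -0.005 0; -0.0034 0 -0.0094 0; -0.0034 0 -0.0094 0; -0.0034 0 -0.0094 0; -0.0034 0 -0.0094 0; -0.004 0 -0.012 0; 0 0 0 0"

```text
time: 6.48
tool_pos: [534.6, 16.4, 132.6]
tcp_rot: [3.141, -0.002, 0.047]
contact_force: [-0.3, -0.3, -0.8]
grip_width: 15.9
finger_force: 30.0
```

```bash
python3 - <<'E'
from h import *
c=bot.capture("scene");cv2.imwrite("pics/s2.png",cv2.resize(c["img"][200:330,290:490],None,fx=4,fy=4))
E
```

```text
(no output)
```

View pics/s2.png

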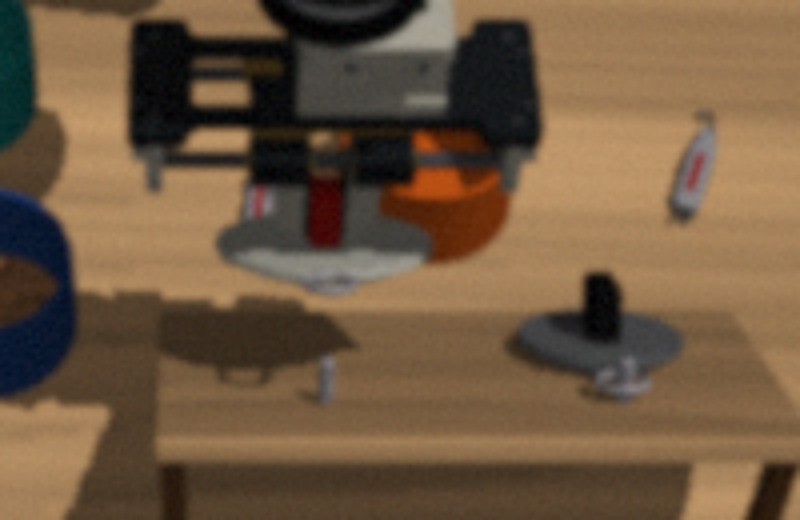

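The cover is clear of its peg, with the bare peg at crop (327,380), and still held at its 35° tilt. The tool can't tilt, so I'll set the cover on free table near (585,-272). Rolling it level inside the grip there lets me regrasp it upright.

```bash
python3 go.py 562 -272 130
```

```text
t 6.53 tcp [534.43  16.46 131.87] yaw [179.98  -0.07   2.71] grip 15.8 29.99611258506775 F [-0.16  0.14 -1.48]
tool shift mm [ 13.88 289.44   1.97]
```

apply_moves:
  motion: "0 0.02 -0.015 0; 0.002 0.04 0 0; 0.002 0.045 0 0; 0.002 0.045 0 0; 0.002 0.045 0 0; 0.002 0.045 0 0; 0.002 0.035 0 0; 0.002 0.014 0 0"

```text
time: 7.52
tool_pos: [561.4, -274.5, 146.4]
tcp_rot: [3.141, 0.0, 0.045]
contact_force: [0.4, -0.4, -1.3]
grip_width: 15.9
finger_force: 30.0
```

apply_moves:
  motion: "0 0 0.02 0; 0 0 0.03 0; 0 0 0.03 0; 0 0 0.015 0; 0 0 0 0; 0 0 0 0"

```text
time: 8.28
tool_pos: [562.7, -271.9, 52.6]
tcp_rot: [3.14, -0.002, 0.048]
contact_force: [-0.9, -0.1, 0.0]
grip_width: 16.0
finger_force: 30.0
```

```bash
python3 go.py 562 -272 35;python3 - <<'E'
from h import *
c=bot.capture("scene");cv2.imwrite("pics/s3.png",cv2.resize(c["img"][190:340,130:330],None,fx=4,fy=4))
E
```

```text
t 8.28 tcp [ 562.7  -271.87   52.64] yaw [179.93  -0.1    2.72] grip 16.0 29.9960795044899 F [-0.88 -0.13  0.03]
tool shift mm [-0.73  0.07 17.64]
```

View pics/s3.png

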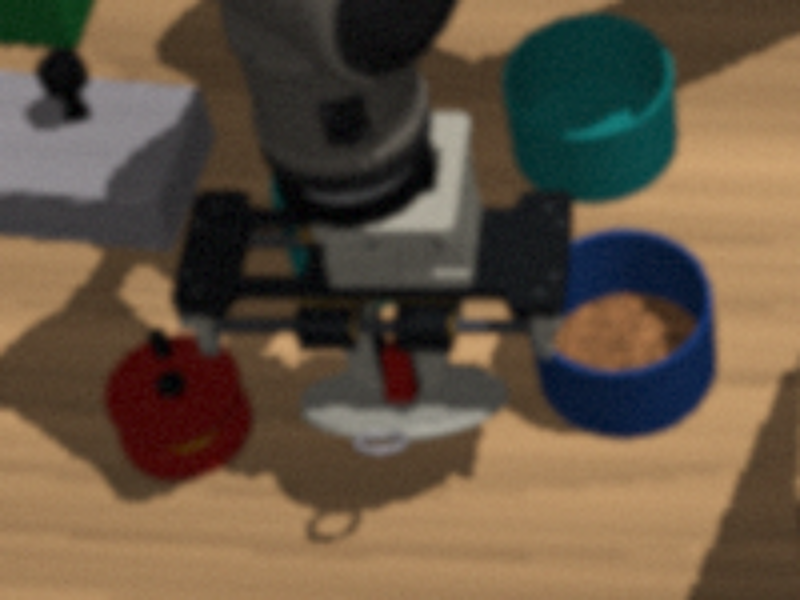

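The cover hangs just above free table at crop (400,410). The reel is at (180,400) and the blue tub at (630,340), and the gripper body stays above both.

apply_moves:
  motion: "0.002 0 0.008 0; 0.002 0 0.006 0; 0 0 0.004 0; 0 0 0 0; 0 0 0 0"

```text
time: 8.95
tool_pos: [567.8, -271.5, 34.9]
tcp_rot: [3.14, -0.004, 0.047]
contact_force: [2.2, 3.4, 8.5]
grip_width: 15.4
finger_force: 30.0
```

apply_moves:
  motion: "0.005 0 0.002 0; 0.005 0 0.003 0; 0.005 0 0.003 0; 0 0 0 0"

```text
time: 9.45
tool_pos: [580.7, -270.7, 25.6]
tcp_rot: [3.141, 0.001, 0.048]
contact_force: [-2.1, 0.7, 4.5]
grip_width: 16.1
finger_force: 30.0
```

apply_moves:
  motion: "0.005 0 0.003 0; 0.004 0 0.003 0; 0.003 0 0.003 0; 0 0 0 0; 0 0 0 0"

```text
time: 10.07
tool_pos: [592.5, -270.2, 16.4]
tcp_rot: [3.141, 0.001, 0.047]
contact_force: [-2.3, -0.9, 3.0]
grip_width: 16.1
finger_force: 30.0
```

```bash
python3 - <<'E'
from h import *
c=bot.capture("scene");cv2.imwrite("pics/s4.png",cv2.resize(c["img"][230:320,160:280],None,fx=6,fy=6))
E
```

```text
(no output)
```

View pics/s4.png

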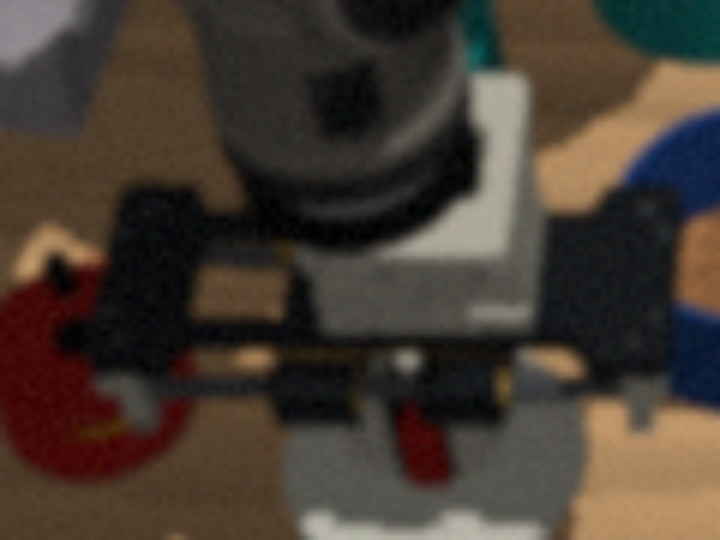

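The cover now lies nearly flat, with the red grip at crop (425,440). Another 3 mm down should press it fully level.

apply_moves:
  motion: "0.001 0 0.0015 0; 0 0 0.0015 0; 0 0 0 0; 0 0 0 0"

```text
time: 10.62
tool_pos: [594.5, -270.1, 14.0]
tcp_rot: [3.141, -0.001, 0.047]
contact_force: [-1.8, 1.4, 6.2]
grip_width: 16.0
finger_force: 30.0
```

```bash
cat > lev.py <<'E'
from m import *
def level(n,ctr,rad=75,zmin=0,zmax=40):
    c=bot.capture(n); hsv=cv2.cvtColor(c["img"],cv2.COLOR_BGR2HSV)
    P=pts(c,(hsv[...,1]<45)&(hsv[...,2]>60))
    P=P[(np.hypot(*(P[:,:2]-ctr).T)<rad)&(P[:,2]>zmin)&(P[:,2]<zmax)]
    for _ in range(8):
        m=np.median(P,0);m=P.mean(0);nn=np.linalg.svd(P-m)[2][2];nn*=np.sign(nn[2]);d=(P-m)@nn;P=P[abs(d)<max(2.5,1.5*d.std())]
    hq=cv2.convexHull(P[:,:2].astype(np.float32))[:,0]
    s=least_squares(lambda s:np.hypot(*(hq-s).T)-53,ctr,loss="soft_l1").x
    print(n,len(P),"mean",m,"normal",nn,"tilt",np.degrees(np.arccos(nn[2])),"centre",s)
E
python3 -c "
from lev import *
level('scene',[592,-271]);level('top',[592,-271])"
```

```text
scene 774 mean [ 613.37 -265.17   11.33] normal [-0.04 -0.    1.  ] tilt 2.034655834728439 centre [ 598.27 -269.78]
  return _methods._mean(a, axis=axis, dtype=dtype,
  ret = um.true_divide(
lev.py:7: RuntimeWarning: Mean of empty slice.
  m=np.median(P,0);m=P.mean(0);nn=np.linalg.svd(P-m)[2][2];nn*=np.sign(nn[2]);d=(P-m)@nn;P=P[abs(d)<max(2.5,1.5*d.std())]
  ret = _var(a, axis=axis, dtype=dtype, out=out, ddof=ddof,
  arrmean = um.true_divide(arrmean, div, out=arrmean,
  ret = ret.dtype.type(ret / rcount)
Traceback (most recent call last):
  File "lev.py", line 8, in level
    hq=cv2.convexHull(P[:,:2].astype(np.float32))[:,0]
       ~~~~~~~~~~~~~~~~~~~~~~~~~~~~~~~~~~~~~~~~~~^^^^^
TypeError: 'NoneType' object is not subscriptable
```

The remaining tilt is about 2°. I'll open so it settles flat on its plug, then regrasp centred.

apply_moves:
  motion: "0 0 0 0; 0 0 0 0; 0 0 0 0; 0.001 0 -0.002 0; 0 0 0 0"
  fingers: -0.2

```text
time: 11.35
tool_pos: [595.1, -270.0, 15.5]
tcp_rot: [3.141, -0.0, 0.047]
contact_force: [-0.4, -0.2, 0.0]
grip_width: 36.9
finger_force: 0.0
```

```bash
python3 -c "
from lev import *
level('scene',[594,-271])"
```

```text
scene 733 mean [ 614.77 -267.37    9.84] normal [ 0. -0.  1.] tilt 0.10269089941751759 centre [ 603.14 -270.43]
```

apply_moves:
  motion: "0 0 0 0; 0 0 0 0; 0 0 0 0; 0 0 0 0; 0 0 0 0; 0 0 0 0"
  fingers: -1

```text
time: 12.15
tool_pos: [594.9, -270.0, 15.3]
tcp_rot: [3.142, 0.0, 0.047]
contact_force: [0.3, -0.5, -0.5]
grip_width: 15.9
finger_force: 30.0
```

apply_moves:
  motion: "0 0 -0.005 0; 0 0 -0.02 0; 0 0 -0.03 0; 0 0 -0.03 0; 0 0 -0.03 0; 0 0 0 0; 0 0 0 0"

```text
time: 13.02
tool_pos: [594.3, -269.6, 129.4]
tcp_rot: [-3.141, 0.001, 0.047]
contact_force: [-0.3, 1.1, -0.8]
grip_width: 15.6
finger_force: 30.0
```

```bash
python3 -c "
from lev import *
level('scene',[594,-271],75,60,150)"; python3 go.py 510 -164 125
```

```text
scene 979 mean [ 610.89 -265.3   123.87] normal [-0.  0.  1.] tilt 0.12298807782663906 centre [ 597.05 -269.3 ]
t 13.07 tcp [ 594.13 -269.51  128.85] yaw [-179.92    0.12    2.72] grip 15.6 29.99991685152054 F [-0.39 -0.9  -0.13]
tool shift mm [ -79.03 -109.37    4.16]
```

```bash
cat > ctr.py <<'E'
from lev import *
def ctr(c0,z):
    c=bot.capture("scene");hsv=cv2.cvtColor(c["img"],cv2.COLOR_BGR2HSV)
    T=np.array(c["world_from_camera"]);v,u=np.nonzero((hsv[...,1]<50)&(hsv[...,2]>60))
    P=pts(c,(hsv[...,1]<50)&(hsv[...,2]>60));P=P[(abs(P[:,2]-z)<5)&(np.hypot(*(P[:,:2]-c0).T)<62)]
    a=np.degrees(np.arctan2(P[:,1]-c0[1],P[:,0]-c0[0]));r=np.hypot(*(P[:,:2]-c0).T)
    E=[]
    for b in range(-100,100,10):
        k=(a>=b)&(a<b+10)
        if abs(b+5-3)<22 or k.sum()<4: continue
        E.append(P[k][np.argsort(r[k])[-2:],:2].mean(0))
    E=np.array(E);
    s=least_squares(lambda s:np.hypot(*(E-s).T)-53,c0,loss="soft_l1").x
    print(len(E),"r53",s,"free",circ(E),"res",np.hypot(*(E-s).T)-53)
    g=pts(c,(hsv[...,1]>130)&((hsv[...,0]<8)|(hsv[...,0]>172)));g=g[(np.hypot(*(g[:,:2]-c0).T)<30)&(g[:,2]>z+2)]
    if len(g):print("red",len(g),g.min(0),g.max(0),np.percentile(g[:,0],[90,97]))
E
python3 -c "
from ctr import *
ctr(np.array([596,-269.5]),124)"
```

```text
16 r53 [ 593.14 -268.99] free [ 596.83 -268.8    50.33] res [-1.91 -3.06 -2.55 -2.08 -0.4   0.56  0.83  0.26  0.95  0.57 -0.45  0.05
 -1.51 -1.76 -2.01 -1.92]
red 105 [ 586.26 -278.39  126.22] [ 610.73 -260.73  157.81] [608.91 609.98]
```

```bash
python3 go.py 514.5 -164.6 130
```

```text
t 13.12 tcp [ 594.11 -269.51  128.67] yaw [-179.91    0.14    2.72] grip 16.0 29.999996423721313 F [-0.76  0.72 -1.58]
tool shift mm [ -74.55 -108.56   -0.98]
```

apply_moves:
  motion: "-0.015 -0.022 0 0; -0.02 -0.03 0 0; -0.02 -0.03 0 0; -0.0145 -0.0205 0 0; -0.005 -0.006 0 0; 0 0 0.02 0; 0 0 0.005 0; 0 0 0 0"

```text
time: 14.12
tool_pos: [515.4, -165.5, 104.8]
tcp_rot: [-3.141, 0.001, 0.047]
contact_force: [-0.2, -1.0, -0.2]
grip_width: 15.9
finger_force: 30.0
```

```bash
python3 go.py 514.5 -164.6 80; python3 - <<'E'
from ctr import *
ctr(np.array([514.5,-164.5]),100)
for n in("scene","top"):
    c=bot.capture(n);hsv=cv2.cvtColor(c["img"],cv2.COLOR_BGR2HSV)
    P=pts(c,(hsv[...,0]>105)&(hsv[...,0]<128)&(hsv[...,1]>100));P=P[(np.hypot(*(P[:,:2]-[513,-164]).T)<60)]
    print(n,len(P),P.min(0),P.max(0))
    k=(P[:,2]>10)&(P[:,2]<56); E=P[k][:,:2]; E=E[np.hypot(*(E-[513,-164]).T)>46]
    if len(E)>10:print(least_squares(lambda s:np.hypot(*(E-s).T)-50,[513,-164],loss="soft_l1").x, len(E))
    if n=="scene":cv2.imwrite("pics/s5.png",cv2.resize(c["img"][210:310,220:350],None,fx=6,fy=6))
E
```

```text
t 14.12 tcp [ 515.41 -165.48  104.83] yaw [-179.98    0.05    2.69] grip 15.9 29.999891817569733 F [-0.21 -1.04 -0.2 ]
tool shift mm [-0.85 -0.92 24.84]
16 r53 [ 515.39 -165.2 ] free [ 518.52 -165.     50.8 ] res [-2.31 -2.51 -3.54 -2.15 -0.39  0.42  1.38  0.44 -0.32  0.62 -0.27  0.
 -0.88 -1.2  -2.41 -1.25]
red 120 [ 504.1  -174.31  104.5 ] [ 543.81 -156.66  177.91] [529.81 531.18]
scene 701 [ 483.74 -217.5     1.74] [ 566.99 -114.78  346.89]
[ 512.9  -164.69] 544Traceback (most recent call last):
  File "<stdin>", line 6, in <module>
    return umr_minimum(a, axis, None, out, keepdims, initial, where)
ValueError: zero-size array to reduction operation minimum which has no identity
```

View pics/s5.png

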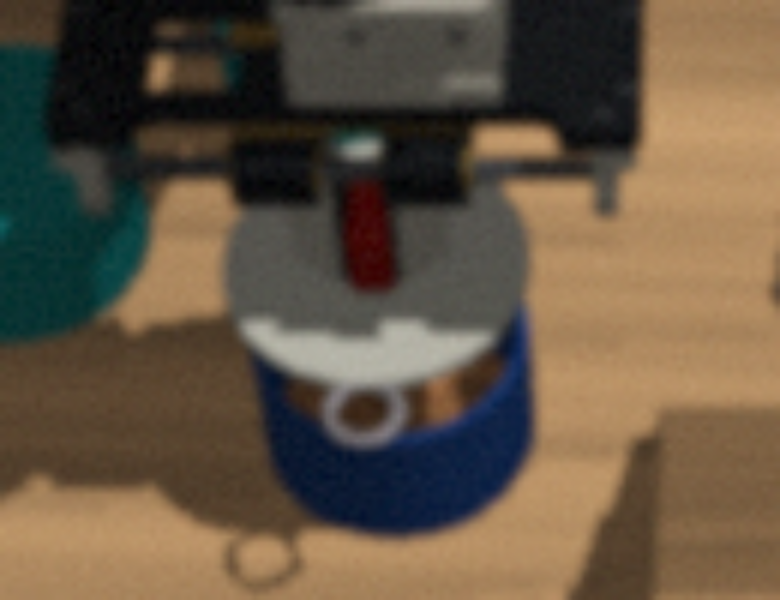

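The cover is level above the blue tub and within about 2 mm of centred. I'll nudge it and lower it.

apply_moves:
  motion: "-0.0012 -0.0006 0.01 0; 0 0 0.01 0; 0 0 0.006 0; 0 0 0 0; 0 0 0.002 0; 0 0 0.002 0; 0 0 0 0"

```text
time: 15.15
tool_pos: [514.1, -164.6, 75.3]
tcp_rot: [3.142, 0.0, 0.047]
contact_force: [-0.3, -0.1, -0.8]
grip_width: 15.5
finger_force: 30.0
```

apply_moves:
  motion: "0 0 0.001 0; 0 0 0.001 0; 0 0 0.001 0; 0 0 0 0"

```text
time: 15.65
tool_pos: [514.1, -164.5, 72.2]
tcp_rot: [-3.142, 0.0, 0.047]
contact_force: [0.1, -0.4, -0.9]
grip_width: 15.5
finger_force: 30.0
```

No contact with the plug about 3 mm inside the rim, so I'm continuing.

apply_moves:
  motion: "0 0 0.001 0; 0 0 0.001 0; 0 0 0.0005 0; 0 0 0 0"

```text
time: 16.15
tool_pos: [514.1, -164.6, 69.8]
tcp_rot: [3.142, 0.0, 0.047]
contact_force: [0.6, 0.3, -0.9]
grip_width: 16.0
finger_force: 30.0
```

apply_moves:
  motion: "0 0 0.0008 0; 0 0 0 0; 0 0 0 0"

```text
time: 16.52
tool_pos: [514.2, -164.6, 69.3]
tcp_rot: [3.141, -0.0, 0.047]
contact_force: [-0.5, 0.1, 3.0]
grip_width: 15.7
finger_force: 30.0
```

It made contact at 69.3, the predicted seated height. I'll press lightly, then check that it's level before letting go.

apply_moves:
  motion: "0 0 0.0006 0; 0 0 0 0; 0 0 0 0"

```text
time: 16.9
tool_pos: [514.2, -164.6, 69.2]
tcp_rot: [3.141, -0.001, 0.047]
contact_force: [-1.5, 1.1, 8.7]
grip_width: 15.8
finger_force: 30.0
```

```bash
python3 -c "
from lev import *
level('scene',[514,-164.5],70,55,80)"
```

```text
scene 783 mean [ 530.91 -161.8    63.68] normal [ 0.   -0.01  1.  ] tilt 0.4319022579527957 centre [ 516.24 -164.83]
```

apply_moves:
  motion: "0 0 -0.0004 0; 0 0 0 0; 0 0 0 0; 0 0 0 0; 0 0 0 0"
  fingers: -0.1

```text
time: 17.58
tool_pos: [514.1, -164.6, 68.7]
tcp_rot: [-3.142, 0.0, 0.047]
contact_force: [-0.3, 0.5, -0.8]
grip_width: 41.5
finger_force: 0.0
```

apply_moves:
  motion: "0 0 -0.01 0; 0 0 -0.03 0; 0 0 -0.05 0; 0 0 -0.05 0; -0.03 0.03 -0.01 0; -0.04 0.05 0 0; -0.02 0.05 0 0; 0 0 0 0"

```text
time: 18.58
tool_pos: [429.9, -300.5, 219.6]
tcp_rot: [3.14, -0.001, 0.042]
contact_force: [0.4, 0.2, 0.3]
grip_width: 41.5
finger_force: 0.0
```

```bash
python3 - <<'E'
from lev import *
level('scene',[514,-164.5],70,55,80);level('top',[513,-164.5],70,55,80)
c=bot.capture("scene");cv2.imwrite("pics/s6.png",c["img"])
E
```

```text
scene 1112 mean [ 517.55 -164.43   63.75] normal [ 0. -0.  1.] tilt 0.1443724148299097 centre [ 513.76 -164.89]
top 1508 mean [ 510.77 -164.89   66.45] normal [-0. -0.  1.] tilt 0.11446499832326905 centre [ 510.3  -165.03]
```

View pics/s6.png

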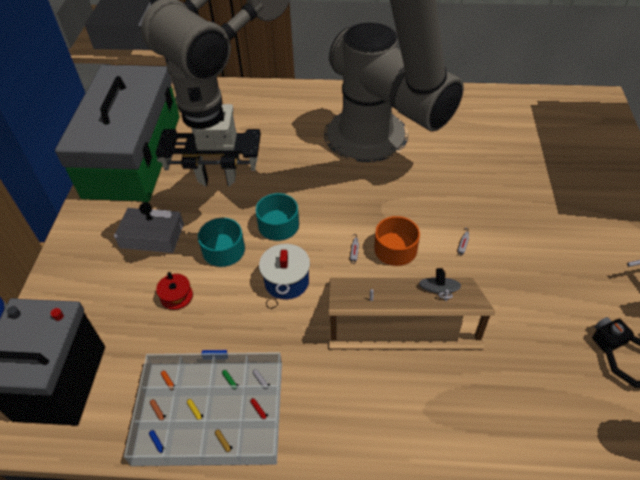

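The white cover sits on the blue tub at (285,268), with a tilt of about 0.1° and its top about 65 mm up. The grey cover is still on its peg, and the reel and pirks haven't moved.

```bash
python3 -c "
from plant import bot
print(bot.close_job())"
```

```text
the job is handed in; nothing more can be done
None
```

The white cover is seated level on the blue tub (tilt about 0.1°) and released, with the tub upright, the other named things where they were, and the job handed in at about 19 s; on the way I set the cover down once on bare table to level it and regrip.

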